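# Shut and lock the spoon drawer with its latch keys

## Robot

A 6-joint arm with a two-finger parallel gripper is mounted at the origin on the work surface. World frame = base frame: x ahead of the robot, y to its left, z up, the work surface at z = 0. Lengths are in m, angles in degrees, forces in N, time in s.
With the tool pointing down it reaches from about 0.3 to 0.75 m from the base axis. Payload 8.5 kg.
Tool frame: the origin (TCP) lies on the centre line of the jaws, within the pads' length; the fingertips stand 17 mm ahead of it and the grasp point (between the pads) lies 2 mm behind it (env.tip_extent is the distance from the TCP to the fingertips, in m); z points along the fingers, y is the direction in which the jaws open and shut (so a half turn about z gives the same grasp; the last joint's range is limited). The gripper opens to 85 mm and grips with 20 to 120 N. Pads are 22 mm wide; open, the fingers measure 114 mm over their backs; the gripper's body (76 mm by 85 mm) begins 54 mm behind the grasp point. The pads swing forward as they close: fully open they stand 13 mm farther back than shut.
Start: joints at [52.752, 21.807, 74.336, -0, 83.858, -12.336], TCP at [0.232, 0.499, 0.248] pointing down, gripper open.
Joint ranges: [-178.18, 178.18], [-50.72, 133.34], [12.68, 142.11], [-81.47, 261.47], [9.98, 163.14], [-165.26, 165.26]. Speed limits (degrees/s): [136.94, 136.94, 180, 180, 180, 180].

## Interface

Orientations are given as a 3x3 rotation matrix whose columns are the frame's x, y, z axes.
In Python, from rig import telemetry, get_image, camera_params, close_job, env gives the robot as it stands.
- The arm moves only by the tool apply_moves, never from a script. Its argument "motion" is a list of rows, each an object of numbers: "tx", "ty", "tz": the shift along the tool's x, y, z in cm; "turn": the turn about the tool's z in degrees; "jaw": the gripper's target within -1 to 1 (fully open at 1, half-way at 0, shut at -1). In form: [{"tx": .., "ty": .., "tz": .., "turn": .., "jaw": ..}, ...]. A call has 1 to 5 rows; each row is the pose to reach, as a shift and turn from the pose measured when the call began, along the tool's axes at that moment; what a row does not reach only later rows make up. A row lasts 1/12 s, in which the tool goes at most 41.7 mm and 7.16 degrees, less where a joint would pass 70% of its speed; a pose out of reach is approached as far as the arm can. A call with a gripper value outside its range is refused whole. The fingers move at their own pace and stop on an object; "squeeze" is the grip in N (left out, the last holds). Time passes only in rows, so rows that repeat a pose let the fingers close. It gives the time, the measured TCP pose, the force and the opening at its end, in the units of the state.
- telemetry.observe(): the state, without advancing time (a new reading comes with each control period).
- get_image(name): name is "scene" or "top" or "wrist"; returns (picture, depth): 400x640x3 uint8, red, green, blue; 400x640 float32, m along the optical axis (not along the pixel's ray), 0 where there is no reading.
- camera_params(name): a dict with "fx", "fy", "cx", "cy" (pixels), "rvec" (rotation vector, rad) and "tvec" (3), from world to camera coordinates, as OpenCV has them. Camera axes: x right, y down, z forward; pixel columns grow to the right and rows downward; lengths in m; the calibration is good to about 2 mm. A picture is of the moment at which its call begins: read the wrist's pose just before it. camera_params takes no time and is no camera call; for the wrist camera it gives the pose at the moment of the call.
- close_job(): hands the job in, once; it reports no verdict.
The state is a dict: "time_s": time; "q": joint angles; "qvel": joint speeds; "joint_efforts": joint torques, N m; "position": TCP position; "tool_rot": TCP orientation; "ft_force": force on the tool from outside, world axes, zero at the start; "wrist_torque": the same for the moment, N m; "grip_width": finger opening in m.
Only numpy, scipy, OpenCV 4.12 (cv2) and the standard library are available. Lean on these libraries where they do the work, as an engineer would, in place of code of your own. Each camera call takes 0.05 s, during which the arm holds its last target. There are 200 camera calls.

## Task

Lock up the spoon drawer, in this order: push the bamboo drawer fully shut, then press the long bar-shaped key on top of the white shelf all the way down, then press the large round key all the way down, and move clear. Do not press the small square key, and leave the dripper, the glass cup, the tin and the coaster standing where they are.

Things in the scene. Friction and masses are not known exactly. Their poses are not given: they have to be found in the camera images.
- shelf: White acrylic shelf unit fixed on the counter: 270 mm deep (its x), 300 mm wide (its y), flat top 146 mm above the counter. Origin on the counter, under the middle of the top's front edge; x points horizontally into the shelf, away from its front (the way the drawer shuts), y to the left, z up. It differs in position and yaw from run to run.
- drawer (a joint): How far the bamboo drawer is pulled out, in m: 0 = fully shut (hard stop), grows as it opens towards the robot, at most 0.12. It starts 0.04 to 0.07 open. It slides with about 3 N of friction and stays where it is left. Spoons lie fixed in its insert.
- drawer_front (a point): Point on the outer face of the drawer's front panel, 112 mm above the counter, mid-width; it moves with the drawer. Axes as the shelf's: x points into the drawer, square to the face. The panel is plain bamboo, 290 mm wide and 66 mm high, from 71 to 137 mm above the counter; there is no handle, so it is pushed on its face. Shut, the face stands 16 mm in front of the shelf top's front edge.
- bar_top (a point): Centre of the top face of the long bar key: steel, 60 mm long (along its x, the shelf's depth) by 18 mm wide. All three keys stand in a row across the shelf top, their centres 75 mm behind its front edge and 85 mm apart; which key has which of the three places changes from run to run. Each stands 14 mm proud of its own white base plate (72 x 60 mm, 6 mm thick, on the shelf top), so an unpressed key's top is 166 mm above the counter. z is up.
- round_top (a point): Centre of the top face of the large round key: steel, 40 mm across, same height as the bar key. z is up.
- square_top (a point): Centre of the top face of the small square key, which must not be pressed: steel, 20 x 20 mm, same height as the bar key. z is up.
- bar_key (a joint): How far the bar key is pressed down, in m: 0 = up, 0.008 = fully down (hard stop, top still 6 mm above its plate). It takes about 2.5 N to move and has no spring: it stays where it is left.
- round_key (a joint): The same for the round key: 0 = up, 0.008 = fully down, about 2.5 N, stays where it is left.
- square_key (a joint): The same for the square key: 0 = up, 0.008 = fully down, about 2.5 N, stays where it is left.
- dripper: Loose slate-grey ceramic coffee dripper, an upright cone 100 mm across at the rim and 70 mm high, standing on the shelf top behind the keys. Origin at the centre of its underside.
- cup: Loose empty glass cup, 74 mm across and 80 mm high, standing on the shelf top behind the keys. Origin at the centre of its underside.
- tin: Loose closed aluminium tin, 65 mm across and 70 mm high, on the counter beside the shelf. Origin at the centre of its underside.
- coaster: Loose green silicone coaster, 96 mm across and 7 mm thick, flat on the counter beside the shelf. Origin at the centre of its underside.
Mind the look-alikes: they are no part of the job. Leave any pink or yellow look-alike of the dripper alone.

How it is judged (in metres and radians):
On the way, in this order (a step that is already met when the one before it is completed fails the run):
1. the drawer is pushed shut (value of joint drawer below 0.004 m), for 0.1 s.
2. then the bar key is pressed down (value of joint bar_key above 0.0055 m), for 0.1 s.
3. then the round key is pressed down (value of joint round_key above 0.0055 m), for 0.1 s.
At the end, for the whole second after the job is handed in: The drawer is within 5 mm of fully shut, the bar and round keys are at least 5.5 mm down (of 8 mm), the square key is less than 2 mm down, and dripper, cup, tin and coaster stand upright within 20 mm of where they began (value of joint drawer below 0.005 m and value of joint each of bar_key, round_key above 0.0055 m and value of joint square_key below 0.002 m and distance of each of dripper, cup, tin, coaster from where it was at the start of the episode below 0.02 m and angle between each of dripper, cup, tin, coaster's own z axis and vertical below 0.1 rad); the robot touches nothing.
It fails at once if a key is pressed while the drawer is still open (value of joint drawer above 0.008 m and value of joint any of bar_key, round_key above 0.003 m).
It fails at once if the round key is pressed before the bar key is down (value of joint bar_key below 0.005 m and value of joint round_key above 0.003 m).
It fails at once if the square key is pressed (value of joint square_key above 0.003 m).
It fails at once if a bystander is shifted, lifted or tipped (distance of any of dripper, cup, tin, coaster from where it was at the start of the episode above 0.025 m or angle between any of dripper, cup, tin, coaster's own z axis and vertical above 0.35 rad).
It also fails if it takes over 48 s, if anything falls off the work surface, if the arm or the gripper's body presses on something with over 40 N, if the wrist force passes 120 N, or if a joint passes its speed limit or range.

## Working session

There is one attempt and no reset: what is moved stays moved. The work goes in short steps, Python scripts to look and compute and a tool call to move; the robot and the scene stay as the last step left them, time stands still between calls to the robot, and variables do not carry over. Pictures are saved under pics/ and viewed, about 8 in all and at most 12, crops included, and the job is handed in when it is done.

Besides the shell and the picture viewer there is one more tool, called after "Request:" as name(argument=value, ...), one argument or row to a line, values as JSON. apply_moves: Moves the arm, as the interface text tells. Its arguments: {"type":"object","properties":{"motion":{"type":"array"},"squeeze":{"type":"number"}},"required":["motion"]}

```bash
mkdir -p pics
cat > h.py <<'E'
import numpy as np, cv2
from rig import telemetry, get_image, camera_params, env
def cam(n):
    p=camera_params(n); R=cv2.Rodrigues(np.array(p["rvec"],float))[0]; return p,R,np.array(p["tvec"],float).ravel()
def cloud(n,d):
    p,R,t=cam(n); v,u=np.mgrid[:400,:640]
    c=np.dstack([(u-p["cx"])/p["fx"]*d,(v-p["cy"])/p["fy"]*d,d]); return (c-t)@R
def ray(n,u,v,z):
    p,R,t=cam(n); r=R.T@np.array([(u-p["cx"])/p["fx"],(v-p["cy"])/p["fy"],1]); c=-R.T@t
    return c+r*(z-c[2])/r[2]
E
python3 - <<'E'
from h import *
for n in("scene","top"):
    im,d=get_image(n); np.savez(n+".npz",im=im,d=d); cv2.imwrite(f"pics/{n}1.png",im[:,:,::-1])
    p,R,t=cam(n); print(n,-R.T@t,R[2],p["fx"],(d>0).mean())
s=telemetry.observe(); print(s["time_s"],s["position"],s["tool_rot"],s["ft_force"],s["grip_width"],env.tip_extent)
E
```

```text
scene [1.6623954  0.55673578 0.87262449] [-0.74549902 -0.35871526 -0.56174244] 465.1811497394555 0.9934140625
top [0.48601266 0.06173425 1.2491216 ] [ 0.14884026  0.00800548 -0.98882885] 479.1294409229855 0.9960390625
0.1 [0.23152196 0.49863287 0.24778482] [[-9.06964060e-01  4.21207301e-01 -7.76852279e-04]
 [ 4.21207930e-01  9.06963515e-01 -1.03065301e-03]
 [ 2.70458103e-04 -1.26198158e-03 -9.99999167e-01]] [ 0.71527822 -0.09807799 -0.31749202] 0.08542949408654724 0.017
```

View pics/top1.png

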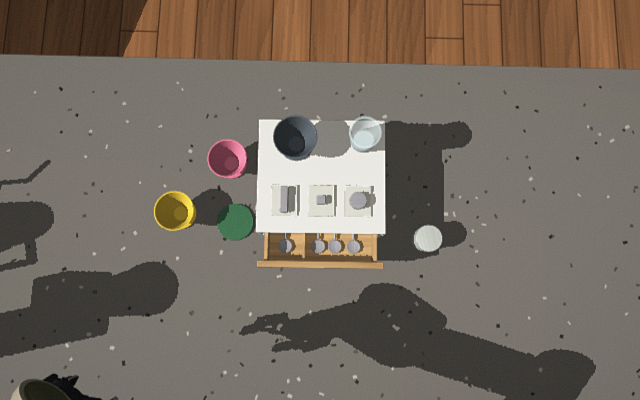

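View pics/scene1.png

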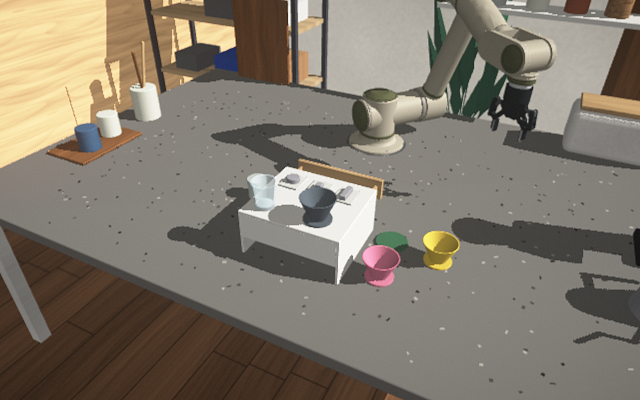

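The top view shows the bar key at (286,199), the square key at (322,199) in the middle and the round key at (359,200). The drawer panel runs along row 265. Next I measure them and make an enlarged crop to confirm.

Run:
```python
from h import *
f=np.load("top.npz"); im,d=f["im"],f["d"]; P=cloud("top",d); z=P[...,2]
cv2.imwrite("pics/crop.png",cv2.resize(im[170:280,245:395,::-1],None,fx=5,fy=5,interpolation=cv2.INTER_CUBIC))
hsv=cv2.cvtColor(im,cv2.COLOR_RGB2HSV)
w=((hsv[...,1]<40)&(hsv[...,2]>200)&(abs(z-.147)<.012)).astype(np.uint8); w[:110]=0
n,l,st,_=cv2.connectedComponentsWithStats(w); k=1+st[1:,4].argmax()
print("shelf",st[k],"z",np.median(z[l==k]))
# front edge: lowest pixel per column
ys=[(c,np.where(l[:,c]==k)[0].max()+.5) for c in range(266,378)]
E=np.array([ray("top",c,r,.146)[:2] for c,r in ys]); vx,vy,x0,y0=cv2.fitLine(E.astype(np.float32),cv2.DIST_HUBER,0,.01,.01).ravel()
print("front edge pt",x0,y0,"dir",vx,vy,"shelf yaw",np.degrees(np.arctan2(-vx*np.sign(-vy)*-1,abs(vy))))
for r in (160,):
    c=np.where(l[r]==k)[0]; print("sides",ray("top",c.min()-.5,r,.146),ray("top",c.max()+.5,r,.146))
# side corners at front
for r in (225,): 
    c=np.where(l[r]==k)[0]; print("sides",ray("top",c.min()-.5,r,.146),ray("top",c.max()+.5,r,.146))
# keys
g=((hsv[...,2]<190)&(hsv[...,1]<60)).astype(np.uint8); 
for a in((272,300),(308,336),(346,376)):
    m=np.zeros_like(g); m[180:220,a[0]:a[1]]=((z>.158)[180:220,a[0]:a[1]])
    v,u=np.where(m); print("key",len(u),u.min(),u.max(),v.min(),v.max(),ray("top",u.mean(),v.mean(),.166),"z",np.median(z[m>0]))
# panel: depth points z .125-.15, below edge
m=(z>.12)&(z<.15)&(np.arange(400)[:,None]>255)&(np.arange(400)[:,None]<275)&(np.arange(640)>250)&(np.arange(640)<390)
m=m&(hsv[...,1]>60)
v,u=np.where(m); print("panel",u.min(),u.max(),v.min(),v.max(),"z",np.median(z[m]))
for c in(265,290,320,350,375):
    q=np.where(m[:,c])[0]; print(c,q.min(),q.max(),ray("top",c,q.max()+.5,.137))
```

```text
shelf [ 256  120  129  114 9319] z 0.14656107221129058
front edge pt 0.5651777 0.04008631 dir 0.013561147 -0.99990803 shelf yaw 0.77702034
sides [0.73232692 0.20727833 0.146     ] [ 0.74025824 -0.09159988  0.146     ]
sides [0.57892902 0.20496588 0.146     ] [ 0.58698614 -0.09247173  0.146     ]
key 213 272 295 180 214 [0.63742049 0.1409396  0.166     ] z 0.16564959509066743
key 84 309 330 192 218 [0.63725421 0.0558902  0.166     ] z 0.16602831945232815
key 243 350 375 192 212 [ 0.64012642 -0.0292551   0.166     ] z 0.16609161746405834
panel 257 382 256 268 z 0.13688438547420181
265 258 266 [0.48486199 0.179939   0.137     ]
290 261 267 [0.48416738 0.12244857 0.137     ]
320 262 267 [0.48605618 0.05360777 0.137     ]
350 262 268 [ 0.48567606 -0.01523645  0.137     ]
375 262 268 [ 0.48724855 -0.07253221  0.137     ]
```

View pics/crop.png

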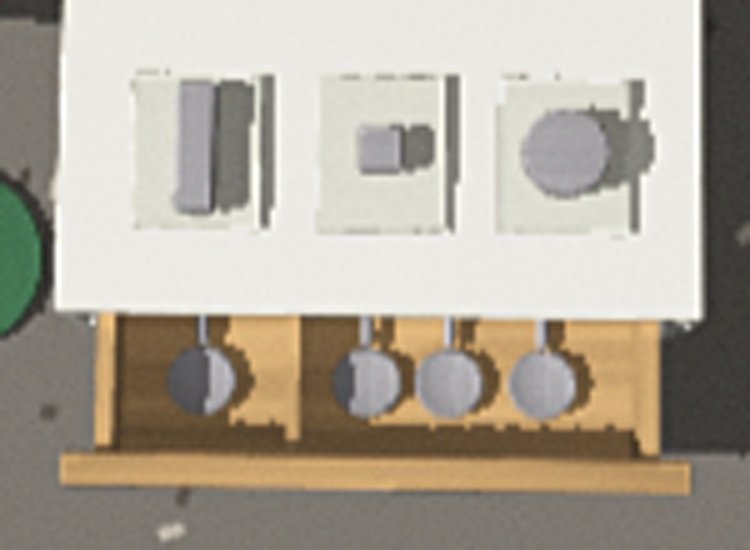

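The crop confirms three candidates: bar at full-image (284,199), elongated along the depth; square at (321,200), the smallest, which I must avoid; round at (358,200), a disc. The spacing comes out at 85 mm and the heights at 166 mm, which fits the description. The drawer is about 64 mm open. Next I compute the approach to the drawer front.

```bash
cat >> h.py <<'E'
def go(x,y,z,yaw=180.8):
    s=telemetry.observe(); R=np.array(s["tool_rot"]); p=np.array(s["position"])
    d=R.T@(np.array([x,y,z])-p)*100; a=np.degrees(np.arctan2(R[1,0],R[0,0]))
    print("t %.2f"%s["time_s"],"pos",p.round(4),"yaw %.1f"%a,"F",np.round(s["ft_force"],1),"-> tx,ty,tz",d.round(2),"turn %.1f"%((a-yaw+180)%360-180))
E
python3 -c "
from h import *; go(.42,.055,.25)"
```

```text
t 0.10 pos [0.2315 0.4986 0.2478] yaw 155.1 F [ 0.7 -0.1 -0.3] -> tx,ty,tz [-35.78 -32.3   -0.19] turn -25.7
```

Request:
apply_moves(
  motion=[
    {"tx": -35.8, "ty": -32.3, "tz": -0.2, "turn": -25.7, "jaw": -1},
    {"tx": -35.8, "ty": -32.3, "tz": -0.2, "turn": -25.7, "jaw": -1},
    {"tx": -35.8, "ty": -32.3, "tz": -0.2, "turn": -25.7, "jaw": -1},
    {"tx": -35.8, "ty": -32.3, "tz": -0.2, "turn": -25.7, "jaw": -1},
    {"tx": -35.8, "ty": -32.3, "tz": -0.2, "turn": -25.7, "jaw": -1},
  ],
)

```text
time_s: 0.52
position: [0.3083, 0.3182, 0.2489]
tool_rot: [[-1.0, -0.02, -0.001], [-0.02, 1.0, -0.001], [0.001, -0.001, -1.0]]
ft_force: [1.9, -0.1, -0.6]
grip_width: 0.0255
```

```bash
python3 -c "
from h import *; go(.42,.055,.25)"
```

```text
t 0.52 pos [0.3083 0.3182 0.2489] yaw -178.8 F [ 1.9 -0.1 -0.6] -> tx,ty,tz [-10.64 -26.54  -0.09] turn 0.4
```

Request:
apply_moves(
  motion=[
    {"tx": -10.6, "ty": -26.5, "tz": 0, "turn": 0.4, "jaw": -1},
    {"tx": -10.6, "ty": -26.5, "tz": 0, "turn": 0.4, "jaw": -1},
    {"tx": -10.6, "ty": -26.5, "tz": 0, "turn": 0.4, "jaw": -1},
    {"tx": -10.6, "ty": -26.5, "tz": 0, "turn": 0.4, "jaw": -1},
    {"tx": -10.6, "ty": -26.5, "tz": 0, "turn": 0.4, "jaw": -1},
  ],
)

```text
time_s: 0.93
position: [0.3892, 0.1257, 0.2491]
tool_rot: [[-1.0, -0.013, -0.001], [-0.013, 1.0, -0.001], [0.001, -0.001, -1.0]]
ft_force: [1.4, 0.2, -0.2]
grip_width: 0.0001
```

```bash
python3 -c "
from h import *; go(.42,.055,.12)"
```

```text
t 0.93 pos [0.3892 0.1257 0.2491] yaw -179.2 F [ 1.4  0.2 -0.2] -> tx,ty,tz [-3.   -7.09 12.91] turn -0.0
```

Request:
apply_moves(
  motion=[
    {"tx": -3, "ty": -7.1, "tz": 12.9, "turn": 0, "jaw": -1},
    {"tx": -3, "ty": -7.1, "tz": 12.9, "turn": 0, "jaw": -1},
    {"tx": -3, "ty": -7.1, "tz": 12.9, "turn": 0, "jaw": -1},
    {"tx": -3, "ty": -7.1, "tz": 12.9, "turn": 0, "jaw": -1},
    {"tx": -3, "ty": -7.1, "tz": 12.9, "turn": 0, "jaw": -1},
  ],
)

```text
time_s: 1.35
position: [0.4189, 0.0533, 0.1166]
tool_rot: [[-1.0, -0.01, -0.009], [-0.01, 1.0, -0.0], [0.009, -0.0, -1.0]]
ft_force: [-0.1, 0.2, -0.3]
grip_width: -0.0003
```

Run:
```python
from h import *; go(.52,.056,.12)
im,d=get_image("wrist"); cv2.imwrite("pics/w1.png",im[:,:,::-1])
```

```text
t 1.35 pos [0.4189 0.0533 0.1166] yaw -179.4 F [-0.1  0.2 -0.3] -> tx,ty,tz [-10.1    0.17  -0.43] turn -0.2
```

View pics/w1.png

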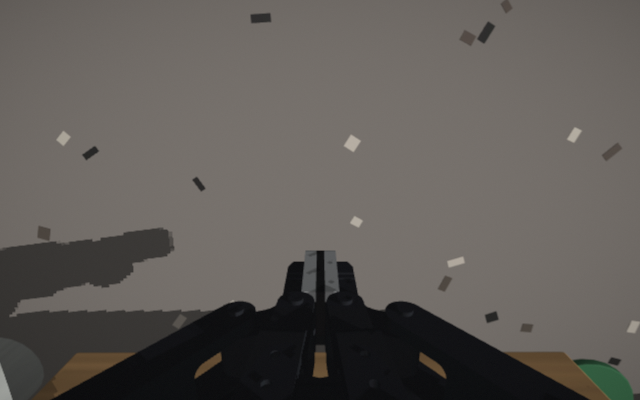

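The wrist view shows the closed fingers at column 320, in front of the bamboo panel (columns 75–570 at row 355), centred on it. Next I push.

Request:
apply_moves(
  motion=[
    {"tx": -2.5, "ty": 0.2, "tz": -0.4, "turn": 0, "jaw": -1},
    {"tx": -4.5, "ty": 0.2, "tz": -0.4, "turn": 0, "jaw": -1},
    {"tx": -6, "ty": 0.2, "tz": -0.4, "turn": 0, "jaw": -1},
    {"tx": -7.5, "ty": 0.2, "tz": -0.4, "turn": 0, "jaw": -1},
    {"tx": -9, "ty": 0.2, "tz": -0.4, "turn": 0, "jaw": -1},
  ],
)

```text
time_s: 1.82
position: [0.5095, 0.0585, 0.1241]
tool_rot: [[-1.0, -0.012, -0.006], [-0.012, 1.0, -0.001], [0.006, -0.001, -1.0]]
ft_force: [-4.1, -1.4, 2.6]
grip_width: 0.0001
```

```bash
python3 -c "
from h import *; go(.538,.056,.12)"
```

```text
t 1.82 pos [0.5095 0.0585 0.1241] yaw -179.3 F [-4.1 -1.4  2.6] -> tx,ty,tz [-2.85 -0.28  0.4 ] turn -0.1
```

Request:
apply_moves(
  motion=[
    {"tx": -0.8, "ty": 0, "tz": 0.1, "turn": 0, "jaw": -1},
    {"tx": -1.6, "ty": 0, "tz": 0.1, "turn": 0, "jaw": -1},
    {"tx": -2.2, "ty": 0, "tz": 0.1, "turn": 0, "jaw": -1},
    {"tx": -2.5, "ty": 0, "tz": 0.1, "turn": 0, "jaw": -1},
    {"tx": -2.8, "ty": 0, "tz": 0.1, "turn": 0, "jaw": -1},
  ],
)

```text
time_s: 2.23
position: [0.5374, 0.0592, 0.1233]
tool_rot: [[-1.0, -0.013, -0.006], [-0.013, 1.0, -0.001], [0.006, -0.0, -1.0]]
ft_force: [-2.7, 1.5, 1.3]
grip_width: 0.0
```

Request:
apply_moves(
  motion=[
    {"tx": -0.1, "ty": 0, "tz": 0, "turn": 0, "jaw": -1},
    {"tx": -0.2, "ty": 0, "tz": 0, "turn": 0, "jaw": -1},
    {"tx": -0.2, "ty": 0, "tz": 0, "turn": 0, "jaw": -1},
  ],
)

```text
time_s: 2.48
position: [0.5391, 0.0592, 0.1233]
tool_rot: [[-1.0, -0.013, -0.006], [-0.013, 1.0, -0.0], [0.006, -0.0, -1.0]]
ft_force: [-2.3, -0.1, 0.5]
grip_width: -0.0
```

Still only friction force, so the drawer hasn't reached its stop yet. I keep pushing gently until the force rises.

Request:
apply_moves(
  motion=[
    {"tx": -0.1, "ty": 0, "tz": 0, "turn": 0, "jaw": -1},
    {"tx": -0.2, "ty": 0, "tz": 0, "turn": 0, "jaw": -1},
    {"tx": -0.3, "ty": 0, "tz": 0, "turn": 0, "jaw": -1},
    {"tx": -0.3, "ty": 0, "tz": 0, "turn": 0, "jaw": -1},
  ],
)

```text
time_s: 2.82
position: [0.5392, 0.0592, 0.1232]
tool_rot: [[-1.0, -0.013, -0.014], [-0.013, 1.0, -0.001], [0.014, -0.001, -1.0]]
ft_force: [-17.3, -1.4, 9.9]
grip_width: -0.0
```

The force rose to 17 N with no further travel, so the drawer is at its hard stop. I back off and rise.

Request:
apply_moves(
  motion=[
    {"tx": 2, "ty": 0, "tz": 0, "turn": 0, "jaw": -1},
    {"tx": 4, "ty": 0, "tz": 0, "turn": 0, "jaw": -1},
    {"tx": 4, "ty": 0, "tz": -4, "turn": 0, "jaw": -1},
    {"tx": 4, "ty": 0, "tz": -8, "turn": 0, "jaw": -1},
    {"tx": 4, "ty": 0, "tz": -11, "turn": 0, "jaw": -1},
  ],
)

```text
time_s: 3.23
position: [0.5009, 0.0588, 0.2367]
tool_rot: [[-1.0, -0.013, -0.01], [-0.013, 1.0, -0.001], [0.01, -0.001, -1.0]]
ft_force: [0.2, -0.5, -0.6]
grip_width: 0.0001
```

Run:
```python
from h import *; go(.638,.141,.21)
im,d=get_image("scene"); cv2.imwrite("pics/s2.png",cv2.resize(im[140:300,220:420,::-1],None,fx=4,fy=3.75,interpolation=cv2.INTER_CUBIC))
```

```text
t 3.23 pos [0.5009 0.0588 0.2367] yaw -179.3 F [ 0.2 -0.5 -0.6] -> tx,ty,tz [-13.84   8.05   2.52] turn -0.1
```

View pics/s2.png

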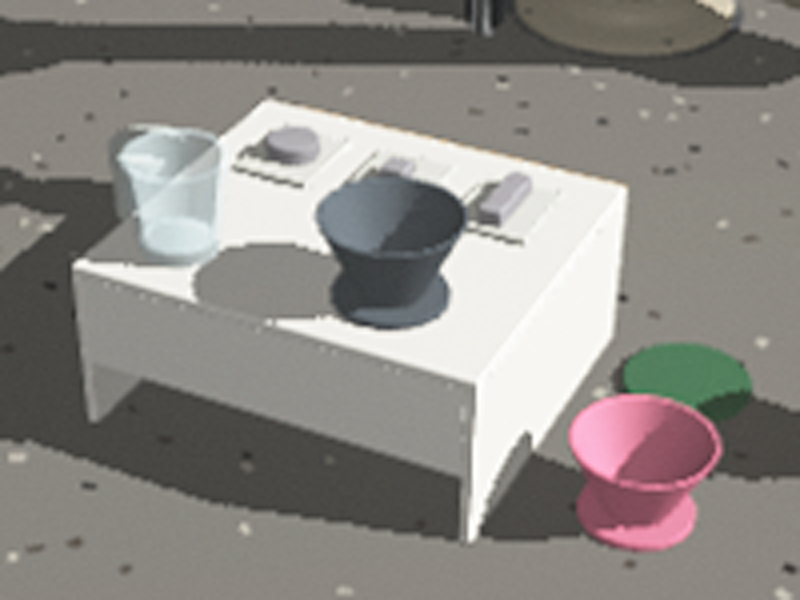

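The scene crop shows the drawer flush behind the shelf top: only a thin bamboo line remains along the front edge, (270,98)–(625,185). The keys are up and the dripper and cup are undisturbed. Next I move over the bar key.

Request:
apply_moves(
  motion=[
    {"tx": -13.8, "ty": 8.0, "tz": 0, "turn": 0, "jaw": -1},
    {"tx": -13.8, "ty": 8.0, "tz": 0, "turn": 0, "jaw": -1},
    {"tx": -13.8, "ty": 8.0, "tz": 0, "turn": 0, "jaw": -1},
    {"tx": -13.8, "ty": 8.0, "tz": 0, "turn": 0, "jaw": -1},
    {"tx": -13.8, "ty": 8.0, "tz": 2.5, "turn": 0, "jaw": -1},
  ],
)

```text
time_s: 3.7
position: [0.6471, 0.1432, 0.2211]
tool_rot: [[-1.0, -0.015, 0.015], [-0.015, 1.0, -0.001], [-0.015, -0.001, -1.0]]
ft_force: [1.3, -0.4, -0.1]
grip_width: 0.0
```

Run:
```python
from h import *; go(.638,.141,.187)
im,d=get_image("wrist"); cv2.imwrite("pics/w2.png",im[:,:,::-1])
```

```text
t 3.70 pos [0.6471 0.1432 0.2211] yaw -179.1 F [ 1.3 -0.4 -0.1] -> tx,ty,tz [ 0.96 -0.2   3.39] turn 0.1
```

View pics/w2.png

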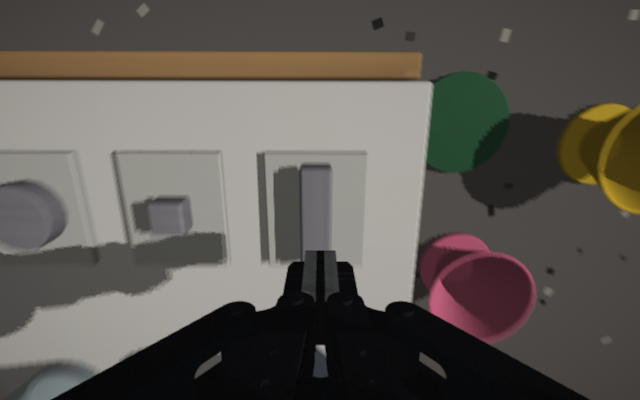

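The wrist view shows the bar at columns 302–331, with the fingers at column 320, about 2 mm to its +y side. That matches the computed −2 mm correction. The bamboo strip sits flush at row 65. Next I lower onto the bar.

Request:
apply_moves(
  motion=[
    {"tx": 1, "ty": -0.2, "tz": 0, "turn": 0, "jaw": -1},
    {"tx": 1, "ty": -0.2, "tz": 1.5, "turn": 0, "jaw": -1},
    {"tx": 1, "ty": -0.2, "tz": 3, "turn": 0, "jaw": -1},
    {"tx": 1, "ty": -0.2, "tz": 3.3, "turn": 0, "jaw": -1},
    {"tx": 1, "ty": -0.2, "tz": 3.3, "turn": 0, "jaw": -1},
  ],
)

```text
time_s: 4.17
position: [0.6312, 0.1392, 0.1784]
tool_rot: [[-1.0, -0.014, -0.004], [-0.014, 1.0, -0.002], [0.004, -0.002, -1.0]]
ft_force: [0.2, 0.3, -0.1]
grip_width: 0.0
```

```bash
python3 -c "
from h import *; go(.638,.141,.175)"
```

```text
t 4.17 pos [0.6312 0.1392 0.1784] yaw -179.2 F [ 0.2  0.3 -0.1] -> tx,ty,tz [-0.68  0.17  0.33] turn 0.0
```

Request:
apply_moves(
  motion=[
    {"tx": 0, "ty": 0.1, "tz": 0.2, "turn": 0, "jaw": -1},
    {"tx": 0, "ty": 0.1, "tz": 0.4, "turn": 0, "jaw": -1},
    {"tx": 0, "ty": 0.1, "tz": 0.5, "turn": 0, "jaw": -1},
    {"tx": 0, "ty": 0.1, "tz": 0.5, "turn": 0, "jaw": -1},
  ],
)

```text
time_s: 4.5
position: [0.6313, 0.14, 0.175]
tool_rot: [[-1.0, -0.014, -0.002], [-0.014, 1.0, -0.002], [0.002, -0.002, -1.0]]
ft_force: [-2.8, -1.2, 7.4]
grip_width: 0.0001
```

Request:
apply_moves(
  motion=[
    {"tx": 0, "ty": 0, "tz": 0.2, "turn": 0, "jaw": -1},
    {"tx": 0, "ty": 0, "tz": 0.3, "turn": 0, "jaw": -1},
    {"tx": 0, "ty": 0, "tz": 0.3, "turn": 0, "jaw": -1},
  ],
)

```text
time_s: 4.75
position: [0.6312, 0.14, 0.175]
tool_rot: [[-1.0, -0.014, 0.001], [-0.014, 1.0, -0.002], [-0.001, -0.002, -1.0]]
ft_force: [-4.7, -1.3, 14.7]
grip_width: -0.0
```

It stopped with the tip at z = 0.158 and 15 N: the bar is fully down. I rise, then travel to the round key.

Request:
apply_moves(
  motion=[
    {"tx": 0, "ty": 0, "tz": -2, "turn": 0, "jaw": -1},
    {"tx": 0, "ty": 0, "tz": -5, "turn": 0, "jaw": -1},
    {"tx": -0.5, "ty": -4, "tz": -5, "turn": 0, "jaw": -1},
    {"tx": -0.7, "ty": -8, "tz": -5, "turn": 0, "jaw": -1},
    {"tx": -0.7, "ty": -12, "tz": -5, "turn": 0, "jaw": -1},
  ],
)

```text
time_s: 5.17
position: [0.6401, 0.0193, 0.2262]
tool_rot: [[-1.0, -0.016, 0.003], [-0.016, 1.0, -0.003], [-0.003, -0.003, -1.0]]
ft_force: [0.3, 0.2, 0.0]
grip_width: 0.0002
```

```bash
python3 -c "
from h import *; go(.639,-.0293,.22)"
```

```text
t 5.17 pos [0.6401 0.0193 0.2262] yaw -179.1 F [0.3 0.2 0. ] -> tx,ty,tz [ 0.18 -4.85  0.63] turn 0.1
```

Request:
apply_moves(
  motion=[
    {"tx": 0.1, "ty": -3, "tz": 0.2, "turn": 0, "jaw": -1},
    {"tx": 0.1, "ty": -4.9, "tz": 0.4, "turn": 0, "jaw": -1},
    {"tx": 0.1, "ty": -4.9, "tz": 0.6, "turn": 0, "jaw": -1},
    {"tx": 0.1, "ty": -4.9, "tz": 0.6, "turn": 0, "jaw": -1},
    {"tx": 0.1, "ty": -4.9, "tz": 0.6, "turn": 0, "jaw": -1},
  ],
)

```text
time_s: 5.58
position: [0.6398, -0.029, 0.2205]
tool_rot: [[-1.0, -0.016, 0.003], [-0.016, 1.0, -0.002], [-0.003, -0.002, -1.0]]
ft_force: [-0.0, -0.3, 1.0]
grip_width: 0.0001
```

Run:
```python
from h import *; go(.639,-.0293,.183)
im,d=get_image("wrist"); cv2.imwrite("pics/w3.png",im[:,:,::-1])
```

```text
t 5.58 pos [ 0.6398 -0.029   0.2205] yaw -179.1 F [-0.  -0.3  1. ] -> tx,ty,tz [ 0.09 -0.02  3.75] turn 0.1
```

View pics/w3.png

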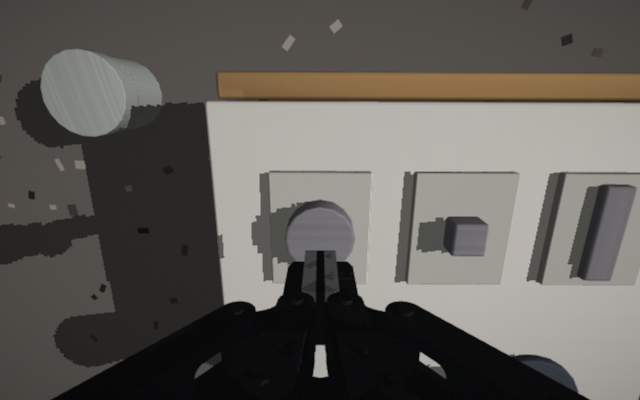

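The wrist view shows the round key at (320,235), in line with the fingers at column 320. The bar at (607,232) looks lowered, and the square at (466,236) still stands proud. Next I press.

Request:
apply_moves(
  motion=[
    {"tx": 0.1, "ty": 0, "tz": 1.5, "turn": 0, "jaw": -1},
    {"tx": 0.1, "ty": 0, "tz": 3, "turn": 0, "jaw": -1},
    {"tx": 0.1, "ty": 0, "tz": 4, "turn": 0, "jaw": -1},
    {"tx": 0.1, "ty": 0, "tz": 4.4, "turn": 0, "jaw": -1},
    {"tx": 0.1, "ty": 0, "tz": 4.6, "turn": 0, "jaw": -1},
  ],
)

```text
time_s: 6.05
position: [0.6388, -0.0275, 0.175]
tool_rot: [[-1.0, -0.018, 0.003], [-0.018, 1.0, -0.001], [-0.003, -0.002, -1.0]]
ft_force: [-5.8, 4.5, 13.4]
grip_width: -0.0
```

Request:
apply_moves(
  motion=[
    {"tx": 0, "ty": 0, "tz": 0.1, "turn": 0, "jaw": -1},
    {"tx": 0, "ty": 0, "tz": 0.3, "turn": 0, "jaw": -1},
    {"tx": 0, "ty": 0, "tz": 0.3, "turn": 0, "jaw": -1},
  ],
)

```text
time_s: 6.3
position: [0.639, -0.0272, 0.175]
tool_rot: [[-1.0, -0.019, 0.005], [-0.019, 1.0, -0.003], [-0.005, -0.003, -1.0]]
ft_force: [-7.4, 0.7, 13.7]
grip_width: 0.0002
```

The round key is fully down (tip at 0.158 m, 14 N). I move clear: up, then back towards the robot.

Request:
apply_moves(
  motion=[
    {"tx": 0, "ty": 0, "tz": -2, "turn": 0, "jaw": -1},
    {"tx": 0, "ty": 0, "tz": -5, "turn": 0, "jaw": -1},
    {"tx": 3, "ty": 0, "tz": -8, "turn": 0, "jaw": -1},
    {"tx": 7, "ty": 0, "tz": -9, "turn": 0, "jaw": -1},
    {"tx": 11, "ty": 0, "tz": -9, "turn": 0, "jaw": -1},
  ],
)

```text
time_s: 6.72
position: [0.5283, -0.0289, 0.2675]
tool_rot: [[-1.0, -0.02, 0.011], [-0.02, 1.0, -0.005], [-0.011, -0.005, -1.0]]
ft_force: [0.6, -0.0, 0.3]
grip_width: 0.0001
```

Request:
apply_moves(
  motion=[
    {"tx": 4, "ty": 0, "tz": 0, "turn": 0, "jaw": -1},
    {"tx": 8, "ty": 0, "tz": 0, "turn": 0, "jaw": -1},
    {"tx": 12, "ty": 0, "tz": 0, "turn": 0, "jaw": -1},
    {"tx": 12, "ty": 0, "tz": 0, "turn": 0, "jaw": -1},
    {"tx": 12, "ty": 0, "tz": 0, "turn": 0, "jaw": -1},
  ],
)

```text
time_s: 7.13
position: [0.4073, -0.031, 0.2672]
tool_rot: [[-1.0, -0.019, 0.014], [-0.019, 1.0, -0.006], [-0.013, -0.006, -1.0]]
ft_force: [1.1, 0.2, 0.0]
grip_width: -0.0003
```

Run:
```python
from h import *
im,d=get_image("top"); cv2.imwrite("pics/top2.png",cv2.resize(im[105:285,150:450,::-1],None,fx=2.6,fy=2.6,interpolation=cv2.INTER_CUBIC))
z=cloud("top",d)[...,2]; z0=cloud("top",np.load("top.npz")["d"])[...,2]
for n,(u,v) in dict(bar=(284,199),square=(321,200),round=(358,200)).items():
    s=np.s_[v-2:v+3,u-2:u+3]; print(n,np.median(z0[s]).round(4),np.median(z[s]).round(4))
i0=np.load("top.npz")["im"]
for n,b in dict(dripper=(270,115,320,162),cup=(346,115,384,155),tin=(410,222,446,256),coaster=(214,200,255,243)).items():
    s=np.s_[b[1]:b[3],b[0]:b[2]]; print(n,"mean image diff",np.abs(im[s].astype(int)-i0[s]).mean().round(1),"depth diff",np.abs(d[s]-np.load("top.npz")["d"][s]).mean().round(4))
s=telemetry.observe(); print(s["time_s"],s["position"],s["ft_force"])
```

```text
bar 0.1659 0.1585
square 0.1666 0.1659
round 0.1659 0.1586
dripper mean image diff 3.3 depth diff 0.0149
cup mean image diff 4.6 depth diff 0.0073
tin mean image diff 15.3 depth diff 0.0186
coaster mean image diff 3.3 depth diff 0.0121
7.1833 [ 0.40857242 -0.03131079  0.26713727] [ 1.45643383 -0.24791262  0.19040614]
```

View pics/top2.png

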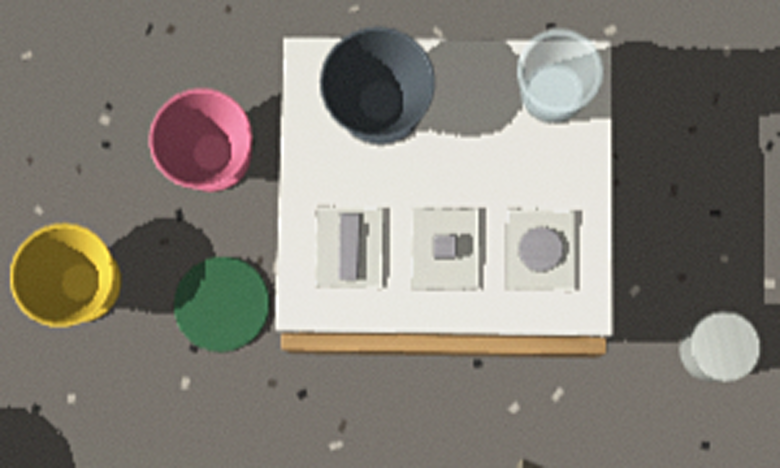

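The top crop shows the drawer flush. The bar and round keys are down (7.4 and 7.3 mm) and the square key is up. The tin is at full-image (429,238), and the coaster, dripper and cup are at their starting pixels. The arm is clear, so I hand in.

```bash
python3 -c "
from rig import close_job; print(close_job())"
```

```text
the job is handed in; nothing more can be done
None
```

The job is done and handed in, with about 7.2 s on the robot's clock. I pushed the drawer to its hard stop (17 N, no further travel), pressed the bar key to its stop (about 15 N), then the round key (about 14 N), and backed the arm clear.

- **Keys:** in the last top view the bar and round keys read 7.4 mm and 7.3 mm down. The square key changed by 0.7 mm, which is within the depth noise and below its 2 mm limit.
- **Drawer:** it looks flush in the last view. I did not measure the remaining gap from that picture.
- **Bystanders:** the dripper, cup, tin and coaster stand at their starting pixels. The averaged depth comparison of these four was not conclusive: it differed by 7 to 19 mm. The tin's picture patch also changed more than the others, which I put down to its shadow. I relied on the viewed pixel positions instead.

No other check failed or disagreed.

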